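# Show the tall objective to the inspection camera

### The arm

A 6-joint arm with a two-finger parallel gripper is mounted at the origin on the work surface. World frame = base frame: x ahead of the robot, y to its left, z up, the work surface at z = 0. Lengths are in m, angles in rad, forces in N, time in s.
With the tool pointing down it reaches from about 0.35 to 0.975 m from the base axis. Payload 4.9 kg.
Tool frame: the origin (TCP) lies at the very end of the fingers, on their centre line; the grasp point (between the pads) lies 19 mm behind it; z points along the fingers, y is the line along which they close (so a half turn about z gives the same grasp; the last joint's range is limited). The gripper opens to 85 mm and grips with 20 to 120 N. Pads are 22 mm wide; open, the fingers measure 114 mm over their backs; the gripper's body (76 mm by 85 mm) begins 54 mm behind the grasp point. The pads swing forward as they close: fully open they stand 13 mm farther back than shut.
Start: joints at [-1.463, 0.053, 1.613, -0, 1.476, -0.119], TCP at [0.141, -0.609, 0.231] pointing down, gripper open.
Joint ranges: [-3.01, 3.01], [-1.01, 2.22], [0.06, 2.58], [-1.02, 4.17], [0.09, 2.62], [-3.14, 3.14]. Speed limits (rad/s): [2.57, 2.57, 3.14, 3.14, 3.14, 3.14].

### API

Orientations are given as a unit quaternion [w, x, y, z].
In Python, from plant import manip gives the robot as it stands.
- The arm moves only by the tool move_arm, never from a script. Its argument "plan" is a list that holds one entry, the list of rows, each a list of 7 numbers: the shift along the tool's x, y, z as a fraction of full scale, then the turn, a rotation vector about the tool's x, y, z as a fraction of full scale, then the closure, from 0 (fully open) to 1 (shut). In form: [[[dx, dy, dz, wx, wy, wz, fingers], ...]]. A call has exactly 10 rows; each row shifts and turns the commanded pose from where the row before left it, along the tool's axes as they then stand; what a row does not reach is not made up. Full scale, the value 1, is 0.12 m for a shift and 0.15 rad for a turn. A row lasts 1/8 s, in which the tool goes at most 62.5 mm and 10.7 degrees, less where a joint would pass 70% of its speed; a pose out of reach is approached as far as the arm can. A call with a number of a shift or a turn outside -1 to 1 is refused whole. A call with a gripper value outside its range is refused whole. The fingers move at their own pace and stop on an object; the grip force is fixed at half the most. Time passes only in rows, so rows that do not move let the fingers close, or fill a call up. It gives the time, the measured TCP pose, the force, the opening and the grip force at its end, in the units of the state.
- manip.state(): the state, without advancing time (a new reading comes with each control period).
- manip.grab_frame(name): name is "scene" or "top" or "wrist"; returns a dict with "pixels" (400x640x3 uint8, blue, green, red), "depth" (400x640 float32, m along the optical axis (not along the pixel's ray), 0 where there is no reading), "vfov" (degrees; the focal length in pixels is half the picture's height over the tangent of half this angle, whatever the lens; pixels are square), "cx", "cy" (the principal point, pixels), "view" (4x4, takes a point from world to camera coordinates). Camera axes: x right, y down, z forward; pixel columns grow to the right and rows downward; lengths in m; the calibration is good to about 2 mm. A picture is of the moment at which its call begins.
- manip.job_done(): hands the job in; it is judged then, once.
The state is a dict: "time": time; "joint_pos": joint angles; "joint_vel": joint speeds; "joint_efforts": joint torques, N m; "tool_pos": TCP position; "tool_rot": TCP orientation; "contact_force": force on the tool from outside, world axes, zero at the start; "ft_torque": the same for the moment, N m; "gripper_width": opening from 0.0 (shut) to 1.0 (fully open); "grasp_force": force on a finger pad.
Only numpy, scipy, OpenCV 4.12 (cv2) and the standard library are available. Lean on these libraries where they do the work, as an engineer would, in place of code of your own. Each camera call takes 0.05 s, during which the arm holds its last target. There are 200 camera calls.

### The job

Start the recording by turning the spring-return key on the grey switch box clockwise as far as it goes and letting it spring all the way back. Then take the tallest of the three objectives out of the rack and hold it in the air in front of the little upward-slanting inspection camera: nose pointing straight into the lens, in line with the camera's axis, its tip about 50 mm from the lens. Finish while still holding it there, motionless; never touch the camera, and leave the other two objectives in the rack and everything else on the bench where it is.

Things in the scene. Friction and masses are not known exactly. Their poses are not given: they have to be found in the camera images.
- switch_box: grey fixed box, 90 x 110 x 50 mm high (x, y, z), origin at the centre of its underside; carries the key on its top
- switch_grip (a point): point on the key's turning axis at the height to grip it. The key is a black upright bar handle at the centre of the box's top: 46 mm long (this point's x axis, which turns with it), 12 mm thick (its y axis), 32 mm high; the point is 10 mm below the bar's top and 24 mm above the box's top. At rest the bar lies along the box's x axis
- switch (a joint): turn of the key in rad: 0 at rest, growing clockwise seen from above to its stop at 1.05 (60 degrees). A spring (about 0.03 N m at rest, 0.09 N m at the stop) turns it back to 0 when released
- rack: black fixed block, 70 x 220 x 40 mm high, origin at the centre of its underside; three 25 mm through holes, 75 mm apart in a row along its y axis, each with an objective hanging nose down in it, in any order
- tall_obj_grip (a point): the tallest objective: metal, round, 75 mm long. From below: nose 22 mm diameter and 22 mm long (in the rack's hole, 1.5 mm play all round), barrel 32 mm diameter and 48 mm long whose lower edge rests on the rack's top, thread 20 mm diameter and 5 mm long. Mass 0.11 to 0.23 kg. This point is on its axis at the barrel's mid-height, 48 mm above the nose's tip and 26 mm above the rack's top; z axis along the objective from nose to thread
- tall_nose (a point): centre of the tip of the tall objective's nose (its front lens); same axes as tall_obj_grip
- tall_obj: the tallest objective as a body, origin at the tip of its nose
- mid_obj_grip (a point): middle objective (leave it in the rack): same shape, barrel 34 mm long; point at the barrel's mid-height, 17 mm above the rack's top
- short_obj_grip (a point): short objective (leave it in the rack): same shape, barrel 24 mm long; point at the barrel's mid-height, 12 mm above the rack's top
- camera_stand: fixed inspection camera with its steel foot (120 x 90 x 12 mm, reaching 48 mm to -x and 72 mm to +x of this origin) and bracket; origin on the bench; whole thing about 100 mm high. Do not touch
- camera_head: the camera's head: aluminium cube with a black round lens barrel, 38 mm diameter. Origin at the centre of the lens's front face, 92 mm above the bench; z axis = optical axis, pointing out of the lens, 30 degrees from vertical, leaning to the stand's -x (roughly towards the robot); the head extends 67 mm behind the lens
- oil_bottle_mid (a point): bystander: small amber bottle, 30 mm diameter, 70 mm high; its centre
- slide_box_mid (a point): bystander: flat grey slide box, 90 x 75 x 34 mm; its centre
- dish_mid (a point): bystander: shallow glass dish, 88 mm diameter, 16 mm high; its centre
- marker_mid (a point): bystander: marker lying down, 130 mm long along its x axis, 14 mm thick; its centre
Things that resemble listed ones, but are neither listed nor needed, are in the scene too. What is shaped like the switch_box but blue is not meant. Leave any purple look-alike of the rack alone.

How it is judged:
On the way, in this order (a step that is already met when the one before it is completed fails the run):
1. the key is turned clockwise to its stop (value of joint switch above 0.96 rad), for 0.1 s.
2. the key has sprung back and is let go (value of joint switch below 0.08 rad and contact force between the fingers and switch_box below 0.2 N), for 0.2 s.
3. the tall objective is lifted clear of the rack (height (world z) of tall_nose above 0.045 m and contact force between the fingers and tall_obj above 1 N), for 0.1 s.
At the end, for the whole second after the job is handed in: Tall objective held still, touching only the fingers, nose to the camera: tip 37-63 mm from the lens and within 11 mm of its axis (x and y), tilted off it under 12 degrees; key at rest; other objectives moved under 12 mm, other loose things under 30 mm (z of tall_nose in the frame of camera_head between 0.037 and 0.063 m and x of tall_nose in the frame of camera_head between -0.011 and 0.011 m and y of tall_nose in the frame of camera_head between -0.011 and 0.011 m and angle between the z axis of tall_obj_grip and the z axis of camera_head, either way round below 0.21 rad and z of tall_obj_grip in the frame of camera_head above 0.075 m and contact force between the fingers and tall_obj above 1 N and contact force between tall_obj and camera_stand below 0.2 N and contact force between tall_obj and rack below 0.2 N and linear speed of tall_obj below 0.02 m/s and angular speed of tall_obj below 0.15 rad/s and value of joint switch below 0.1 rad and distance of each of mid_obj_grip, short_obj_grip from where it was at the start of the episode below 0.012 m and distance of each of oil_bottle_mid, slide_box_mid, dish_mid, marker_mid from where it was at the start of the episode below 0.03 m); the arm keeps its last pose, push and grip.
It fails at once if the camera is touched (contact force between camera_stand and anything else above 2 N).
It fails at once if another objective is pulled out or knocked (distance of any of mid_obj_grip, short_obj_grip from where it was at the start of the episode above 0.015 m).
It fails at once if another thing on the bench is pushed away (distance of any of oil_bottle_mid, slide_box_mid, dish_mid, marker_mid from where it was at the start of the episode above 0.04 m).
It also fails if it takes over 51 s, if anything falls off the work surface, if the arm or the gripper's body presses on something with over 40 N, if the wrist force passes 120 N, or if a joint passes its speed limit or range.

## Working session

There is one attempt and no reset: what is moved stays moved. The work goes in short steps, Python scripts to look and compute and a tool call to move; the robot and the scene stay as the last step left them, time stands still between calls to the robot, and variables do not carry over. Pictures are saved under pics/ and viewed, at most 10 in all, crops included, and the job is handed in when it is done.

Besides the shell and the picture viewer there is one more tool, called after "Call:" as name([rows], argument=value, ...), one row to a line, values as JSON. move_arm: Moves the arm, as the interface text tells. Its arguments: {"type":"object","properties":{"plan":{"type":"array"}},"required":["plan"]}

```bash
mkdir -p pics; cat > h.py <<'E'
import numpy as np, cv2
from plant import manip
def grab(n):
    f=manip.grab_frame(n); f['f']=200/np.tan(np.radians(f['vfov'])/2); f['V']=np.array(f['view']); return f
def cloud(f):
    d=f['depth']; v,u=np.mgrid[:400,:640]
    P=np.stack([(u-f['cx'])/f['f']*d,(v-f['cy'])/f['f']*d,d],-1)
    V=f['V']; W=(P-V[:3,3])@V[:3,:3]; W[d<=0]=np.nan; return W
def onplane(f,u,v,z):
    V=f['V']; R=V[:3,:3]; c=-R.T@V[:3,3]; r=R.T@np.array([(u-f['cx'])/f['f'],(v-f['cy'])/f['f'],1.]); return c+r*(z-c[2])/r[2]
E
python3 - <<'E'
from h import *
for n in ['top','scene']:
    f=grab(n); cv2.imwrite(f'pics/{n}0.png',f['pixels']); np.savez(f'{n}0.npz',**{k:np.array(v) for k,v in f.items()})
    print(n,f['vfov'],f['cx'],f['cy'],f['V'].round(3).tolist(),(f['depth']>0).mean())
print(manip.state())
E
```

```text
top 54.301768250732394 312.144826011595 201.75257704962604 [[0.017, -1.0, -0.012, -0.009], [-0.987, -0.015, -0.163, 0.542], [0.162, 0.014, -0.987, 1.121], [0.0, 0.0, 0.0, 1.0]] 0.99600390625
scene 44.72801804928129 317.5977833977087 200.744698563468 [[0.255, 0.967, -0.0, -0.143], [0.797, -0.211, -0.566, -0.398], [-0.547, 0.144, -0.825, 1.437], [0.0, 0.0, 0.0, 1.0]] 0.996015625
{'time': 0.1, 'joint_pos': array([-1.46301053e+00,  5.32986251e-02,  1.61414998e+00, -6.25998563e-06,
        1.47602796e+00, -1.18980170e-01]), 'joint_vel': array([ 0.00107005, -0.00137763, -0.00440051, -0.0012207 , -0.00108523,
       -0.0007546 ]), 'joint_efforts': array([-2.44549719e-04, -3.94901884e+01, -3.71362209e+01, -1.00209220e-04,
        3.95140683e-03,  9.91248726e-06]), 'tool_pos': array([ 0.14046634, -0.60842736,  0.23018515]), 'tool_rot': array([-9.41960718e-04,  9.93578558e-01,  1.13140452e-01,  2.15666661e-06]), 'contact_force': array([ 0.79487948,  0.1122056 , -0.17431263]), 'ft_torque': array([-0.00505024, -0.00849072, -0.03651987]), 'grasp_force': 0.0, 'gripper_width': 1.0006297167993141}
```

View pics/top0.png

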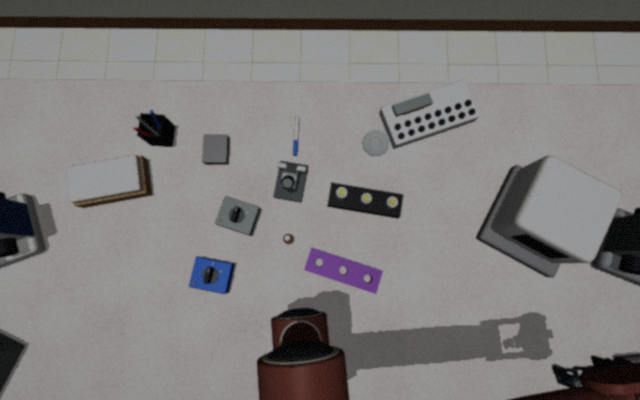

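View pics/scene0.png

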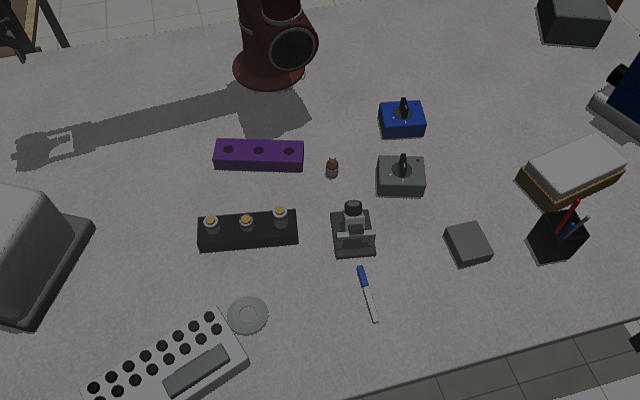

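The top view shows the grey switch box at (238,215), with the blue decoy at (212,275). The black rack is at (366,199), with the purple decoy at (343,270). The camera stand is at (290,181), the bottle at (288,239), and the marker, slide box and dish beyond those. The scene view shows the three objectives at (210,222), (246,222) and (280,213). Next I measure them with depth.

```bash
cat > m.py <<'E'
from h import *
T=dict(np.load('top0.npz')); S=dict(np.load('scene0.npz'))
def rect(W,m):
    p=W[m][:,:2]; p=p[np.isfinite(p).all(1)]; return cv2.minAreaRect((p*1000).astype(np.float32))
for nm,f,boxes in [('top',T,dict(box=(210,190,265,240),rack=(322,175,412,225),cam=(268,155,312,208))),('scene',S,dict(box=(370,145,432,202),rack=(190,195,305,260),cam=(325,190,380,265)))]:
    W=cloud(f); z=W[...,2]
    print(nm,'bench z',np.nanmedian(z[300:330,120:180] if nm=='top' else z[300:330,410:440]))
    for k,(a,b,c,d) in boxes.items():
        m=np.zeros(z.shape,bool); m[b:d,a:c]=1
        if k=='box':
            t=m&(abs(z-.05)<.006); print(' box top',rect(W,t),np.nanmedian(z[t]))
            t=m&(z>.068); print(' key',rect(W,t),np.nanmax(z[t]))
        if k=='rack':
            t=m&(abs(z-.04)<.006); print(' rack top',rect(W,t),np.nanmedian(z[t]))
            t=(m&(z>.052)).astype(np.uint8); n,l,s,_=cv2.connectedComponentsWithStats(t)
            for i in range(1,n):
                if s[i,4]>15:
                    q=l==i; zz=z[q]; hi=np.nanpercentile(zz,95); tt=W[q&(z>hi-.004)]
                    print('  obj',s[i],'ztop',hi.round(4),'xy',np.nanmean(tt[:,:2],0).round(4))
        if k=='cam':
            t=m&(abs(z-.012)<.005); print(' foot',rect(W,t))
            t=m&(z>.075); print(' head pts',t.sum(),np.nanmean(W[t],0).round(4),np.nanmax(z[t]))
            t=m&(z>.02); print(' upper',rect(W,t))
cr=lambda f,a,b,c,d:cv2.resize(f['pixels'][b:d,a:c],(400,400),interpolation=cv2.INTER_CUBIC)
cv2.imwrite('pics/crop1.png',np.hstack([cr(T,320,150,410,240),cr(S,190,180,310,300)]))
E
python3 m.py
```

```text
top bench z -0.0009632977906495572
 box top ((499.3193359375, 222.13101196289062), (111.18921661376953, 89.74836730957031), 72.93113708496094) 0.049288228364552
 key ((499.1750793457031, 222.3436279296875), (13.210783004760742, 45.24323272705078), 72.33920288085938) 0.08770150146488483
 rack top ((554.0565185546875, -159.8892364501953), (219.85862731933594, 70.87884521484375), 81.27950286865234) 0.0392126510743653
  obj [336 187  12  13 116] ztop 0.0944 xy [ 0.5649 -0.0864]
  obj [361 192  11  12 100] ztop 0.0711 xy [ 0.5541 -0.1588]
  obj [386 196  12  12 108] ztop 0.0797 xy [ 0.5415 -0.2344]
 foot ((624.91552734375, 65.29956817626953), (90.07332611083984, 143.8196258544922), 81.38663482666016)
 head pts 245 [0.6058 0.0682 0.0865] 0.10155089047641656
 upper ((614.1198120117188, 68.21737670898438), (83.86200714111328, 79.1002426147461), 79.47740936279297)
scene bench z 0.00017036325456069875
 box top ((499.79034423828125, 221.67405700683594), (110.85407257080078, 93.86214447021484), 72.14180755615234) 0.049652840888325306
 key ((500.71905517578125, 221.0511016845703), (12.178192138671875, 47.87604522705078), 74.09347534179688) 0.08710898998490545
 rack top ((554.4503784179688, -160.78195190429688), (219.93479919433594, 74.07643127441406), 81.08377075195312) 0.03983112694644839
  obj [272 205  16  21 273] ztop 0.0941 xy [ 0.567  -0.0858]
  obj [203 215  17  18 222] ztop 0.0805 xy [ 0.5437 -0.2346]
  obj [239 214  15  15 186] ztop 0.0707 xy [ 0.5554 -0.1612]
 foot ((587.875244140625, 76.79804992675781), (110.21501922607422, 192.9451904296875), 68.16624450683594)
 head pts 456 [0.6131 0.066  0.0858] 0.10324621533457524
 upper ((585.8499755859375, 88.14281463623047), (83.58598327636719, 165.7677001953125), 66.342041015625)
```

View pics/crop1.png

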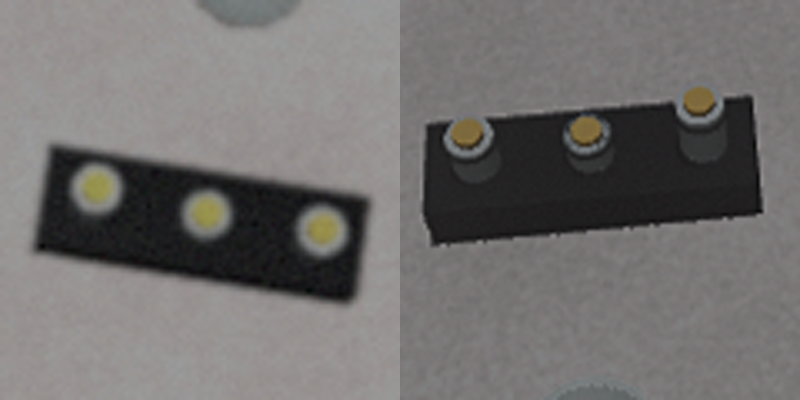

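The tall objective is the one at top (342,191) and scene (280,213), the slot nearest the camera. Its top measures 94 mm against the expected 93–95 mm; the other two measure 80 mm and 71 mm. The crop confirms it. Now I fit the camera axis and work out the first moves.

```bash
cat >> h.py <<'E'
from scipy.spatial.transform import Rotation as Rn
def pose():
    s=manip.state(); q=s['tool_rot']; return s,s['tool_pos'],Rn.from_quat([q[1],q[2],q[3],q[0]])
def down(yaw): # tool x at yaw(deg), z down
    c,s_=np.cos(np.radians(yaw)),np.sin(np.radians(yaw)); return Rn.from_matrix(np.array([[c,s_,0],[s_,-c,0],[0,0,-1]]))
def togo(p,R):
    s,p0,R0=pose(); rv=(R0.inv()*R).as_rotvec(); d=np.array(p)-p0
    print('t',round(s['time'],2),'pos',p0.round(4),'j',s['joint_pos'].round(3))
    print(' turn units',(rv/.15).round(2),' shift(now axes) units',(R0.inv().apply(d)/.12).round(3),' shift(target axes)',(R.inv().apply(d)/.12).round(3))
E
python3 - <<'E'
from h import *
for nm,(a,b,c,d) in [('top',(268,155,312,208)),('scene',(325,190,380,265))]:
    f=dict(np.load(nm+'0.npz')); W=cloud(f)[b:d,a:c].reshape(-1,3)
    P=W[W[:,2]>.079]; rng=np.random.default_rng(0); best=None
    for _ in range(3000):
        q=P[rng.choice(len(P),3,False)]; n=np.cross(q[1]-q[0],q[2]-q[0]); l=np.linalg.norm(n)
        if l<1e-5: continue
        n/=l; n*=np.sign(n[2])
        if abs(np.degrees(np.arccos(n[2]))-30)>8: continue
        i=abs((P-q[0])@n)<.002
        if best is None or i.sum()>best.sum(): best=i
    Q=P[best]; m=Q.mean(0); n=np.linalg.svd(Q-m)[2][2]; n*=np.sign(n[2])
    e=np.linalg.svd(Q-m)[2]; uv=((Q-m)@e[:2].T*1000).astype(np.float32); cc,r=cv2.minEnclosingCircle(uv)
    C=m+(np.array(cc)@e[:2])/1000
    print(nm,len(P),best.sum(),'mean',m.round(4),'circ',C.round(4),'r',round(r,1),'n',n.round(3),'tilt',np.degrees(np.arccos(n[2])).round(1),'yaw(-n)',np.degrees(np.arctan2(-n[1],-n[0])).round(1))
# foot in top view: colour vs bench
f=dict(np.load('top0.npz')); g=cv2.cvtColor(f['pixels'],cv2.COLOR_BGR2GRAY); m=np.zeros_like(g); m[155:210,266:314]=(g[155:210,266:314]<105)*255
n,l,s,_=cv2.connectedComponentsWithStats(m); i=1+s[1:,4].argmax(); c=cv2.findContours((l==i).astype(np.uint8),0,2)[0][0]
pts=np.array([onplane(f,u,v,.012)[:2]*1000 for [[u,v]] in c],np.float32); print('foot',s[i],cv2.minAreaRect(pts))
s_,_,R=pose(); print('toolx yaw',np.degrees(np.arctan2(*R.as_matrix()[1::-1,0])))
togo([.5,.222,.20],down(162.5)); togo([.5,-.3,.23],R)
E
```

```text
top 193 82 mean [0.5907 0.0716 0.0918] circ [0.5905 0.0713 0.0917] r 19.1 n [-0.477  0.107  0.872] tilt 29.3 yaw(-n) -12.7
scene 357 128 mean [0.6123 0.0663 0.0867] circ [0.6108 0.0662 0.0877] r 24.5 n [ 0.531 -0.076  0.844] tilt 32.4 yaw(-n) 171.9
foot [274 161  35  42 998] ((611.1323852539062, 67.51114654541016), (90.10710906982422, 119.67204284667969), 80.70596313476562)
toolx yaw 12.992755653902917
t 0.1 pos [ 0.1405 -0.6084  0.2302] j [-1.463  0.053  1.614 -0.     1.476 -0.119]
 turn units [ -0.    -0.02 -17.4 ]  shift(now axes) units [ 4.475 -6.069  0.264]  shift(target axes) [-0.776  7.501  0.252]
t 0.1 pos [ 0.1405 -0.6084  0.2302] j [-1.463  0.053  1.614 -0.     1.476 -0.119]
 turn units [0. 0. 0.]  shift(now axes) units [ 3.497 -1.831  0.006]  shift(target axes) [ 3.497 -1.831  0.006]
```

The camera measurements agree. The lens is at (0.5905, 0.071, 0.092) with 29–30° tilt, and the foot measures 90×120 mm with yaw −9.3°. Now I move.

Call:
move_arm([
  [[0.35,-0.18,0,0,0,0,0],[0.35,-0.18,0,0,0,0,0],[0.35,-0.18,0,0,0,0,0],[0.35,-0.18,0,0,0,0,0],[0.35,-0.18,0,0,0,0,0],[0.35,-0.18,0,0,0,0,0],[0.35,-0.18,0,0,0,0,0],[0.35,-0.18,0,0,0,0,0],[0.35,-0.18,0,0,0,0,0],[0.35,-0.18,0,0,0,0,0]],
])

```text
time: 1.35
tool_pos: [0.502, -0.3027, 0.2307]
tool_rot: [-0.0, 0.994, 0.113, -0.0]
contact_force: [0.0, -0.0, -0.3]
gripper_width: 0.999
grasp_force: 0.0
```

Call:
move_arm([
  [[0,0,0,0,0,-0.87,0],[0,0,0,0,0,-0.87,0],[0,0,0,0,0,-0.87,0],[0,0,0,0,0,-0.87,0],[0,0,0,0,0,-0.87,0],[0,0,0,0,0,-0.87,0],[0,0,0,0,0,-0.87,0],[0,0,0,0,0,-0.87,0],[0,0,0,0,0,-0.87,0],[0,0,0,0,0,-0.87,0]],
])

```text
time: 2.6
tool_pos: [0.5009, -0.3038, 0.2306]
tool_rot: [-0.001, 0.719, 0.695, -0.0]
contact_force: [0.3, -0.6, -0.9]
gripper_width: 1.0
grasp_force: 0.0
```

Call:
move_arm([
  [[0,0,0,0,0,-0.87,0],[0,0,0,0,0,-0.87,0],[0,0,0,0,0,-0.87,0],[0,0,0,0,0,-0.87,0],[0,0,0,0,0,-0.87,0],[0,0,0,0,0,-0.87,0],[0,0,0,0,0,-0.87,0],[0,0,0,0,0,-0.87,0],[0,0,0,0,0,-0.87,0],[0,0,0,0,0,-0.87,0]],
])

```text
time: 3.85
tool_pos: [0.5009, -0.3038, 0.2306]
tool_rot: [-0.001, 0.15, 0.989, 0.0]
contact_force: [0.2, -0.6, 0.0]
gripper_width: 0.997
grasp_force: 0.0
```

```bash
python3 -c "
from h import *
togo([.4998,.222,.15],down(162.5))"
```

```text
t 3.85 pos [ 0.5009 -0.3038  0.2306] j [-0.672 -0.038  1.706 -0.     1.476 -1.943]
 turn units [ 0.   -0.01  0.03]  shift(now axes) units [1.305 4.183 0.675]  shift(target axes) [1.326 4.176 0.672]
```

Call:
move_arm([
  [[0.13,0.42,0,0,0,0,0],[0.13,0.42,0,0,0,0,0],[0.13,0.42,0,0,0,0,0],[0.13,0.42,0,0,0,0,0],[0.13,0.42,0,0,0,0,0],[0.13,0.42,0,0,0,0,0],[0.13,0.42,0,0,0,0,0],[0.13,0.42,0,0,0,0,0],[0.13,0.42,0.3,0,0,0,0],[0.13,0.4,0.3,0,0,0,0]],
])

```text
time: 5.1
tool_pos: [0.5029, 0.2219, 0.1596]
tool_rot: [0.001, 0.152, 0.988, 0.0]
contact_force: [-0.3, -0.2, -0.3]
gripper_width: 1.0
grasp_force: 0.0
```

```bash
python3 -c "
from h import *
f=grab('wrist'); cv2.imwrite('pics/w1.png',f['pixels']); W=cloud(f); z=W[...,2]
m=(z>.066)&(z<.1)&(np.hypot(W[...,0]-.5,W[...,1]-.222)<.05)
print(m.sum(),cv2.minAreaRect((W[m][:,:2]*1000).astype(np.float32)),np.nanmax(z[m]))
togo([.4998,.222,.055],down(162.5))"
```

```text
863 ((499.5042724609375, 224.56324768066406), (11.474583625793457, 45.36247253417969), 72.59740447998047) 0.08714939602312217
t 5.15 pos [0.4987 0.2258 0.153 ] j [ 0.287 -0.066  1.865  0.004  1.351 -0.984]
 turn units [-0.01 -0.06  0.03]  shift(now axes) units [-0.025 -0.027  0.817]  shift(target axes) [-0.018 -0.027  0.817]
```

View pics/w1.png

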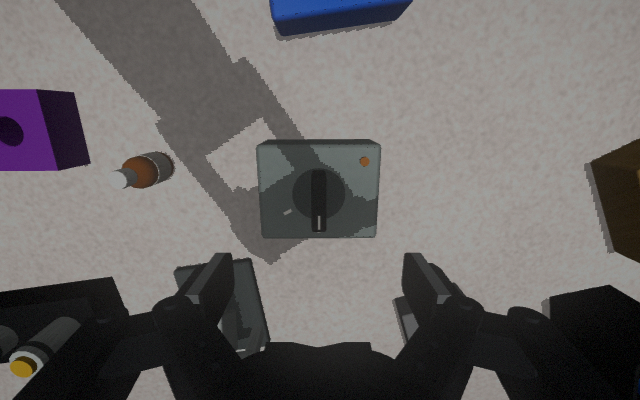

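The wrist view shows the grey box at (318,190) with its key upright at (318,200), centred between the fingers and matching the top-view position. I descend and grip.

Call:
move_arm([
  [[-0.02,-0.025,0.2,0,-0.05,0.03,0],[0,0,0.2,0,0,0,0],[0,0,0.2,0,0,0,0],[0,0,0.19,0,0,0,0],[0,0,0,0,0,0,0],[0,0,0,0,0,0,0],[0,0,0,0,0,0,0],[0,0,0,0,0,0,0],[0,0,0,0,0,0,0],[0,0,0,0,0,0,0]],
])

```text
time: 6.4
tool_pos: [0.5049, 0.2164, 0.0655]
tool_rot: [0.004, 0.154, 0.988, -0.001]
contact_force: [1.2, 1.6, 0.4]
gripper_width: 0.995
grasp_force: 0.0
```

```bash
python3 -c "
from h import *
togo([.4998,.222,.058],down(162.5))"
```

```text
t 6.4 pos [0.5049 0.2164 0.0655] j [ 0.271  0.033  1.925 -0.004  1.176 -0.988]
 turn units [ 0.    0.05 -0.03]  shift(now axes) units [0.055 0.032 0.062]  shift(target axes) [0.055 0.032 0.062]
```

Call:
move_arm([
  [[0.05,0.03,0.06,0,0.05,-0.03,0],[0,0,0,0,0,0,0],[0,0,0,0,0,0,0.5],[0,0,0,0,0,0,1],[0,0,0,0,0,0,1],[0,0,0,0,0,0,1],[0,0,0,0,0,0,1],[0,0,0,0,0,0,1],[0,0,0,0,0,0,1],[0,0,0,0,0,0,1]],
])

```text
time: 7.65
tool_pos: [0.5009, 0.2231, 0.0585]
tool_rot: [0.001, 0.152, 0.988, 0.002]
contact_force: [2.8, 5.5, -2.2]
gripper_width: 0.129
grasp_force: 61.9
```

```bash
python3 -c "
from h import *
s=manip.state(); print(s['contact_force'],s['ft_torque'],s['gripper_width'],s['grasp_force'])
togo([.4998,.222,.058],down(162.5))"
```

```text
[ 2.79644448  5.53289341 -2.15528328] [ 0.74448699 -0.23924322  0.02378826] 0.12922479422353642 61.90078318119049
t 7.65 pos [0.5009 0.2231 0.0585] j [ 0.282  0.043  1.929  0.003  1.167 -0.985]
 turn units [0.03 0.01 0.  ]  shift(now axes) units [ 0.006 -0.012  0.004]  shift(target axes) [ 0.006 -0.012  0.004]
```

Gripped at an 11–12 mm opening, which matches the key. Now I turn it clockwise.

Call:
move_arm([
  [[0,0,0,0,0,0.82,1],[0,0,0,0,0,0.82,1],[0,0,0,0,0,0.82,1],[0,0,0,0,0,0.82,1],[0,0,0,0,0,0.82,1],[0,0,0,0,0,0.82,1],[0,0,0,0,0,0.82,1],[0,0,0,0,0,0.82,1],[0,0,0,0,0,0.82,1],[0,0,0,0,0,0,1]],
])

```text
time: 8.9
tool_pos: [0.4993, 0.2219, 0.0585]
tool_rot: [-0.001, 0.647, 0.762, -0.001]
contact_force: [-4.6, 0.3, 6.0]
gripper_width: 0.125
grasp_force: 66.1
```

```bash
python3 -c "
from h import *
s=manip.state(); print(s['contact_force'],s['ft_torque'],s['gripper_width'],s['grasp_force'])
togo([.4998,.222,.058],down(162.5))"
```

```text
[-4.59786024  0.28002171  6.01834758] [0.17641269 0.96773604 1.08144247] 0.12500437302326467 66.07561469078064
t 8.9 pos [0.4993 0.2219 0.0585] j [0.282 0.042 1.93  0.    1.173 0.119]
 turn units [-0.01 -0.01 -7.35]  shift(now axes) units [0.    0.004 0.004]  shift(target axes) [-0.004  0.002  0.004]
```

The 1.08 N m torque shows the key is against its stop. I hold briefly, then open and let it spring back.

Call:
move_arm([
  [[0,0,0,0,0,0,1],[0,0,0,0,0,0,1],[0,0,0,0,0,0,0],[0,0,0,0,0,0,0],[0,0,0,0,0,0,0],[0,0,0,0,0,0,0],[0,0,0,0,0,0,0],[0,0,0,0,0,0,0],[0,0,0,0,0,0,0],[0,0,0,0,0,0,0]],
])

```text
time: 10.15
tool_pos: [0.5002, 0.2216, 0.058]
tool_rot: [0.0, 0.649, 0.761, 0.0]
contact_force: [0.4, -0.4, 0.6]
gripper_width: 1.002
grasp_force: 0.0
```

Call:
move_arm([
  [[0,0,0,0,0,0,0],[0,0,0,0,0,0,0],[0,0,-0.2,0,0,0,0],[0,0,-0.3,0,0,0,0],[0,0,-0.3,0,0,0,0],[0,0,-0.3,0,0,0,0],[0,0,-0.2,0,0,0,0],[0,0,0,0,0,0,0],[0,0,0,0,0,0,0],[0,0,0,0,0,0,0]],
])

```text
time: 11.4
tool_pos: [0.4993, 0.2213, 0.212]
tool_rot: [-0.001, 0.649, 0.761, -0.001]
contact_force: [-0.2, -0.4, -0.7]
gripper_width: 0.998
grasp_force: 0.0
```

```bash
python3 -c "
from h import *
f=grab('wrist'); W=cloud(f); z=W[...,2]
m=(z>.068)&(z<.1)&(np.hypot(W[...,0]-.5,W[...,1]-.222)<.05)
print(m.sum(),cv2.minAreaRect((W[m][:,:2]*1000).astype(np.float32)))
togo([.566,-.086,.20],down(81))"
```

```text
701 ((499.9646301269531, 224.9158935546875), (12.438126564025879, 45.708988189697266), 72.88130950927734)
t 11.45 pos [0.4995 0.2214 0.2122] j [ 0.281 -0.121  1.815  0.     1.451  0.122]
 turn units [-0.02  0.01  2.11]  shift(now axes) units [-2.617  0.142  0.102]  shift(target axes) [-2.443  0.948  0.102]
```

The key is back at rest (72.9°, matching the start). Next is the rack.

Call:
move_arm([
  [[0,0,0,0,0,0.7,0],[0,0,0,0,0,0.7,0],[0,0,0,0,0,0.71,0],[-0.4,0.16,0,0,0,0,0],[-0.4,0.16,0,0,0,0,0],[-0.41,0.16,0,0,0,0,0],[-0.41,0.16,0,0,0,0,0],[-0.41,0.16,0,0,0,0,0],[-0.41,0.15,0.1,0,0,0,0],[0,0,0,0,0,0,0]],
])

```text
time: 12.7
tool_pos: [0.5661, -0.0882, 0.1997]
tool_rot: [-0.001, 0.762, 0.647, -0.001]
contact_force: [0.0, 1.4, -0.3]
gripper_width: 1.001
grasp_force: 0.0
```

Call:
move_arm([
  [[0,0,0,0,0,0,0],[0,0,0,0,0,0,0],[0,0,0,0,0,0,0],[0,0,0,0,0,0,0],[0,0,0,0,0,0,0],[0,0,0,0,0,0,0],[0,0,0,0,0,0,0],[0,0,0,0,0,0,0],[0,0,0,0,0,0,0],[0,0,0,0,0,0,0]],
])

```text
time: 13.95
tool_pos: [0.5669, -0.0855, 0.202]
tool_rot: [0.0, 0.761, 0.649, -0.0]
contact_force: [-0.8, -0.3, 0.6]
gripper_width: 1.003
grasp_force: 0.0
```

```bash
python3 -c "
from h import *
f=grab('wrist'); cv2.imwrite('pics/w2.png',f['pixels']); W=cloud(f); z=W[...,2]
m=(z>.086)&(z<.1)&(np.hypot(W[...,0]-.566,W[...,1]+.086)<.03)
print(m.sum(),cv2.minEnclosingCircle((W[m][:,:2]*1000).astype(np.float32)),np.nanmax(z[m]))
togo([.566,-.086,.048],down(81))"
```

```text
881 ((565.7330932617188, -83.54696655273438), 15.973100662231445) 0.09551779751165408
t 14.0 pos [ 0.5669 -0.0855  0.202 ] j [-0.279 -0.05   1.765 -0.     1.427 -0.122]
 turn units [-0. -0. -0.]  shift(now axes) units [-0.005 -0.007  1.283]  shift(target axes) [-0.005 -0.007  1.283]
```

View pics/w2.png

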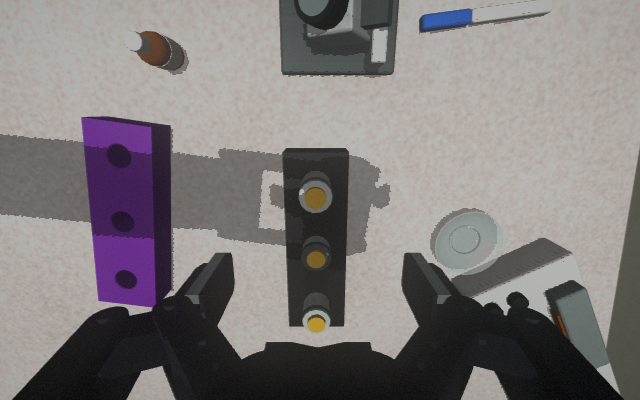

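The wrist view shows the tall objective at (316,195), its ring 32 mm wide and its top at 95 mm, centred between the fingers. I descend and grip.

Call:
move_arm([
  [[0,0,0.2,0,0,0,0],[0,0,0.2,0,0,0,0],[0,0,0.2,0,0,0,0],[0,0,0.2,0,0,0,0],[0,0,0.2,0,0,0,0],[0,0,0.2,0,0,0,0],[0,0,0.09,0,0,0,0],[0,0,0,0,0,0,0],[0,0,0,0,0,0,0],[0,0,0,0,0,0,0]],
])

```text
time: 15.25
tool_pos: [0.5678, -0.0857, 0.0485]
tool_rot: [0.001, 0.761, 0.649, 0.001]
contact_force: [-0.8, -0.1, -0.5]
gripper_width: 0.997
grasp_force: 0.0
```

Call:
move_arm([
  [[0,0,0,0,0,0,0.3],[0,0,0,0,0,0,0.5],[0,0,0,0,0,0,0.7],[0,0,0,0,0,0,1],[0,0,0,0,0,0,1],[0,0,0,0,0,0,1],[0,0,0,0,0,0,1],[0,0,0,0,0,0,1],[0,0,0,0,0,0,1],[0,0,0,0,0,0,1]],
])

```text
time: 16.5
tool_pos: [0.5664, -0.0854, 0.0475]
tool_rot: [-0.001, 0.761, 0.649, -0.001]
contact_force: [-4.8, 0.5, 5.1]
gripper_width: 0.356
grasp_force: 59.1
```

Call:
move_arm([
  [[0,0,-0.1,0,0,0,1],[0,0,-0.15,0,0,0,1],[0,0,-0.2,0,0,0,1],[0,0,-0.25,0,0,0,1],[0,0,-0.25,0,0,0,1],[0,0,-0.25,0,0,0,1],[0,0,-0.25,0,0,0,1],[0,0,-0.2,0,0,0,1],[0,0,-0.1,0,0,0,1],[0,0,0,0,0,0,1]],
])

```text
time: 17.75
tool_pos: [0.5674, -0.0856, 0.2587]
tool_rot: [0.001, 0.761, 0.649, 0.001]
contact_force: [-0.3, -0.2, -2.8]
gripper_width: 0.364
grasp_force: 59.4
```

```bash
cat > tgt.py <<'E'
from h import *
L=np.array([.5905,.0711,.092]); y=np.radians(-9.3); n=np.array([-.5*np.cos(y),-.5*np.sin(y),.866])
s,p,R=pose(); z=R.as_matrix()[:,2]; c=np.cross(z,-n); a=np.arcsin(np.linalg.norm(c)); 
Rt=Rn.from_rotvec(c/max(np.linalg.norm(c),1e-9)*a)*R
print(s['gripper_width'],s['grasp_force'])
togo(L+.135*n,Rt); togo(L+.0795*n,Rt)
E
python3 tgt.py
```

```text
0.36355873692752183 59.43584203720093
t 17.75 pos [ 0.5674 -0.0856  0.2587] j [-0.279 -0.085  1.704  0.     1.52  -0.122]
 turn units [-3.47 -0.02  0.  ]  shift(now axes) units [ 1.323 -0.579  0.413]  shift(target axes) [ 1.323 -0.706  0.067]
t 17.75 pos [ 0.5674 -0.0856  0.2587] j [-0.279 -0.085  1.704  0.     1.52  -0.122]
 turn units [-3.47 -0.02  0.  ]  shift(now axes) units [ 1.322 -0.348  0.814]  shift(target axes) [ 1.323 -0.706  0.53 ]
```

Lifted: 2.8 N on the wrist and the grip is holding. I tilt first, then go to a stand-off point on the camera axis.

Call:
move_arm([
  [[0,0,0,-0.5,0,0,1],[0,0,0,-0.5,0,0,1],[0,0,0,-0.5,0,0,1],[0,0,0,-0.5,0,0,1],[0,0,0,-0.5,0,0,1],[0,0,0,-0.5,0,0,1],[0,0,0,-0.47,0,0,1],[0,0,0,0,0,0,1],[0,0,0,0,0,0,1],[0,0,0,0,0,0,1]],
])

```text
time: 19.0
tool_pos: [0.5672, -0.0856, 0.2573]
tool_rot: [0.195, 0.735, 0.627, 0.167]
contact_force: [-0.0, 0.4, -2.1]
gripper_width: 0.36
grasp_force: 59.5
```

Call:
move_arm([
  [[0.1,-0.05,0,0,0,0,1],[0.16,-0.09,0,0,0,0,1],[0.16,-0.09,0.01,0,0,0,1],[0.16,-0.09,0.01,0,0,0,1],[0.16,-0.09,0.01,0,0,0,1],[0.16,-0.09,0.01,0,0,0,1],[0.16,-0.09,0.01,0,0,0,1],[0.16,-0.09,0.01,0,0,0,1],[0.1,-0.03,0,0,0,0,1],[0,0,0,0,0,0,1]],
])

```text
time: 20.25
tool_pos: [0.5218, 0.0833, 0.2082]
tool_rot: [0.195, 0.734, 0.628, 0.167]
contact_force: [-0.3, -0.0, -1.5]
gripper_width: 0.36
grasp_force: 59.5
```

```bash
python3 tgt.py; python3 -c "
from h import *
f=grab('wrist'); g=grab('scene'); cv2.imwrite('pics/w3.png',np.vstack([cv2.resize(f['pixels'],(480,300)),cv2.resize(g['pixels'][130:280,270:510],(480,300))]))"
```

```text
0.3597242600461367 59.54309284687042
t 20.25 pos [0.5218 0.0833 0.2082] j [ 0.079 -0.499  2.179 -0.141  0.958  0.285]
 turn units [-0.03 -0.02 -0.  ]  shift(now axes) units [-0.008  0.019  0.004]  shift(target axes) [-0.008  0.019  0.004]
t 20.25 pos [0.5218 0.0833 0.2082] j [ 0.079 -0.499  2.179 -0.141  0.958  0.285]
 turn units [-0.03 -0.02 -0.  ]  shift(now axes) units [-0.01   0.021  0.467]  shift(target axes) [-0.008  0.019  0.467]
```

View pics/w3.png

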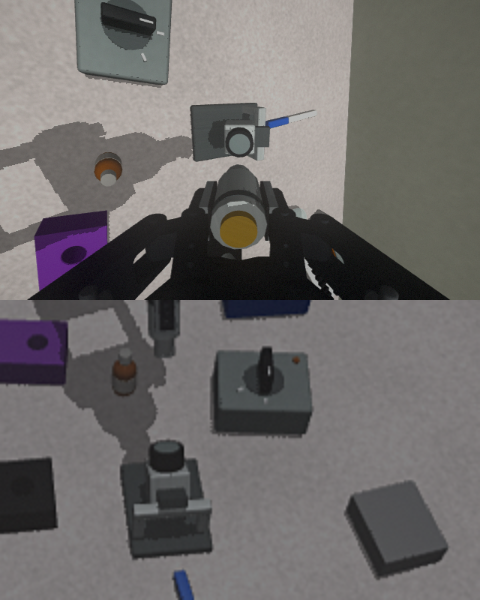

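In the wrist view the objective at (238,215) lines up with the camera lens at (238,140). The scene view shows the nose at (164,340), approaching the lens at (167,455). I move in along the axis.

Call:
move_arm([
  [[0,0.01,0.04,0,0,0,1],[0,0.01,0.06,0,0,0,1],[0,0,0.06,0,0,0,1],[0,0,0.06,0,0,0,1],[0,0,0.06,0,0,0,1],[0,0,0.06,0,0,0,1],[0,0,0.06,0,0,0,1],[0,0,0.05,0,0,0,1],[0,0,0.02,0,0,0,1],[0,0,0,0,0,0,1]],
])

```text
time: 21.6
tool_pos: [0.5521, 0.0773, 0.1607]
tool_rot: [0.196, 0.735, 0.627, 0.167]
contact_force: [-0.2, -0.5, -0.9]
gripper_width: 0.36
grasp_force: 59.5
```

```bash
python3 tgt.py; cat > chk.py <<'E'
from h import *
exec(open('tgt.py').read().split("s,p,R")[0])
e1=np.array([np.cos(y)*.866,np.sin(y)*.866,.5]); e2=np.cross(n,e1)
for nm in ['scene','wrist']:
    f=grab(nm); W=cloud(f)-L; h=W@n; a=W@e1; b=W@e2; r=np.hypot(a,b)
    m=(r<.022)&(h>.02)&(h<.14)
    print(nm,m.sum(),'min h',np.nanpercentile(h[m],[0,2,5]).round(4))
    for lo,hi in [(.045,.056),(.056,.068),(.074,.09),(.09,.105),(.105,.12)]:
        k=m&(h>lo)&(h<hi)
        if k.sum()>5: print('  h',lo,hi,k.sum(),'a',np.nanpercentile(a[k],[2,98]).round(4),'b',np.nanpercentile(b[k],[2,98]).round(4))
    k=(r<.025)&(abs(h)<.006); print('  lens',k.sum(),np.nanpercentile(a[k],[2,98]).round(4),np.nanpercentile(b[k],[2,98]).round(4),np.nanmedian(h[k]))
    cv2.imwrite(f'pics/c_{nm}.png',cv2.resize(f['pixels'][140:270,270:478],(640,400)))
E
python3 chk.py
```

```text
0.3597401451754443 59.543543457984924
t 21.6 pos [0.5521 0.0773 0.1607] j [ 0.06  -0.363  2.166 -0.145  0.834  0.287]
 turn units [-0.02 -0.02  0.  ]  shift(now axes) units [ 0.002 -0.007 -0.467]  shift(target axes) [ 0.001 -0.005 -0.467]
t 21.6 pos [0.5521 0.0773 0.1607] j [ 0.06  -0.363  2.166 -0.145  0.834  0.287]
 turn units [-0.02 -0.02  0.  ]  shift(now axes) units [ 0.001 -0.005 -0.004]  shift(target axes) [ 0.001 -0.005 -0.004]
scene 234 min h [0.0482 0.051  0.0521]
  h 0.045 0.056 27 a [0.0039 0.0119] b [-0.011   0.0085]
  h 0.056 0.068 57 a [0.0018 0.0136] b [-0.0121  0.0087]
  h 0.074 0.09 46 a [0.0052 0.0218] b [-0.0166  0.0129]
  h 0.09 0.105 33 a [-0.0013  0.0168] b [-0.0175  0.013 ]
  h 0.105 0.12 32 a [-0.0115  0.0138] b [-0.0177  0.0127]
  lens 143 [-0.0163  0.019 ] [-0.0174  0.0161] 0.00031465727684929954
wrist 8118 min h [0.0514 0.0742 0.0808]
  h 0.045 0.056 71 a [-0.007   0.0101] b [0.0074 0.0124]
  h 0.056 0.068 42 a [-0.0053  0.0079] b [0.0093 0.0125]
  h 0.074 0.09 730 a [-0.0171  0.0174] b [0.0061 0.0174]
  h 0.09 0.105 1093 a [-0.018   0.0178] b [0.0062 0.0173]
  h 0.105 0.12 3047 a [-0.0169  0.019 ] b [-0.0115  0.0175]
  lens 1474 [-0.0172  0.0166] [-0.0093  0.0206] 0.0012911506811230063
```

View pics/c_scene.png

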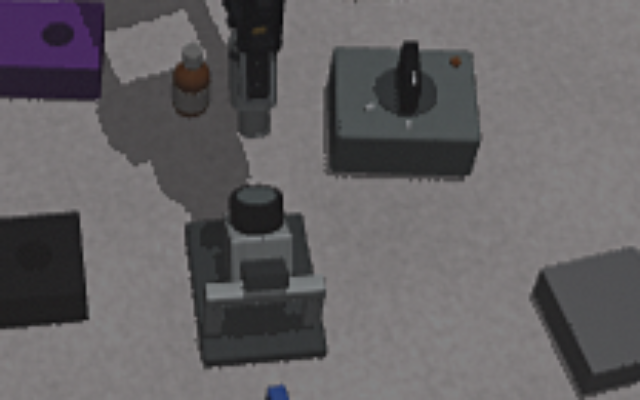

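The scene view shows the nose at (255,130), directly above the lens at (257,195). Its tip measures about 50 mm from the lens and about 1–2 mm off the axis. I let it settle, then hand in.

Call:
move_arm([
  [[0,0,0,0,0,0,1],[0,0,0,0,0,0,1],[0,0,0,0,0,0,1],[0,0,0,0,0,0,1],[0,0,0,0,0,0,1],[0,0,0,0,0,0,1],[0,0,0,0,0,0,1],[0,0,0,0,0,0,1],[0,0,0,0,0,0,1],[0,0,0,0,0,0,1]],
])

```text
time: 22.95
tool_pos: [0.552, 0.0773, 0.1609]
tool_rot: [0.196, 0.735, 0.627, 0.167]
contact_force: [0.1, 0.3, -2.1]
gripper_width: 0.359
grasp_force: 59.5
```

```bash
python3 -c "
from plant import manip
s=manip.state(); print(s['tool_pos'],s['grasp_force'],abs(s['joint_vel']).max()); print(manip.job_done())"
```

```text
[0.55204874 0.0772883  0.16089257] 59.54314470291138 0.001569236983139121
the job is handed in; nothing more can be done
None
```

I turned the key to its stop and it sprang back; the tall objective is held still with its nose about 50 mm from the lens and 1–2 mm off its axis by my measurement, and I handed the job in at about 23 s with no verdict returned.

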